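# Return a soldering block to its place in the rack

## Task

Put the loose soldering block back in its place in the rack, where the row goes down in order from tallest to shortest: slide the neighbouring blocks apart along the row to make room, without lifting any of them out, and slide the block in from above until it stands fully down on the rack's floor, upright and square in line with the others. The blocks are brittle and just fit the rack, so feel for the stops and never force a block against its neighbours or the rack. Leave the other tools on the bench where they are, and leave the finished row standing on its own.

Things in the scene. Friction and masses are not known exactly. Their poses are not given: they have to be found in the camera images.
- rack: Fixed plywood rack for six soldering blocks standing in a row. Origin: centre of its underside, on the bench; y along the row to the tall blocks' end, z up. The blocks stand on its floor, 12 mm above the bench, between two end cheeks (12 mm thick, 72 mm wide, tops 58 mm up). Low side rails: inner faces at x = -36 and 36 mm, 8 mm thick, tops 22 mm up; above them the blocks' ends are open to view and reach.
- rack_tall_end (a point): Point on the inner face of the end cheek at the tall blocks' end (+y of the rack), mid-channel, at floor level (12 mm above the bench).
- rack_short_end (a point): The same point on the other cheek, at the short blocks' end, 153 mm from rack_tall_end. With all six blocks in, only about 2 mm of this length is to spare.
- block_3: The loose soldering block, third in height of the set: 64 mm (its x) by 25 mm (its y) by 69 mm high, about 0.11 kg, pale, hard, brittle: more than 25 N against a neighbour or the rack cracks it, as any of the set. It stands upright on the solder board. Origin: centre of its underside; z up. When home, its x lies along the rack's x (either way round).
- solder_board: Heatproof board, 140 by 140 by 12 mm, fixed, on which the loose block stands. It lies to the left or to the right of the rack. Origin: centre of its underside.
- bur_stand: bystander: loose wooden block 70 by 110 by 28 mm with small burs standing in it, 55 mm high in all. Origin: centre of its underside.
- bench_block: bystander: loose steel slab 60 by 60 by 19 mm. Origin: centre of its underside.
- graver: bystander: graver lying on the bench, 130 mm long, wooden handle to its -x. Origin: underside, near the middle of its length.
- block_1: Soldering block standing in the rack, tallest of the six: 64 mm (its x, across the row) by 82 mm high, about 0.15 kg. The set is hand-sawn: each block is flat and square, but its thickness (its y, along the row) is anything from 22 to 30 mm. Origin: centre of its underside; z up. The five stand bunched, a little play between them and more at both ends of the row; sliding a group along takes 2 to 6 N.
- block_2: Soldering block standing in the rack, second tallest of the six: 64 mm (its x, across the row) by 77 mm high, about 0.14 kg. The set is hand-sawn: each block is flat and square, but its thickness (its y, along the row) is anything from 22 to 30 mm. Origin: centre of its underside; z up. The five stand bunched, a little play between them and more at both ends of the row; sliding a group along takes 2 to 6 N.
- block_4: Soldering block standing in the rack, fourth in height of the six: 64 mm (its x, across the row) by 60 mm high, about 0.09 kg. The set is hand-sawn: each block is flat and square, but its thickness (its y, along the row) is anything from 22 to 30 mm. Origin: centre of its underside; z up. The five stand bunched, a little play between them and more at both ends of the row; sliding a group along takes 2 to 6 N.
- block_5: Soldering block standing in the rack, fifth in height of the six: 64 mm (its x, across the row) by 54 mm high, about 0.08 kg. The set is hand-sawn: each block is flat and square, but its thickness (its y, along the row) is anything from 22 to 30 mm. Origin: centre of its underside; z up. The five stand bunched, a little play between them and more at both ends of the row; sliding a group along takes 2 to 6 N.
- block_6: Soldering block standing in the rack, shortest of the six: 64 mm (its x, across the row) by 48 mm high, about 0.07 kg. The set is hand-sawn: each block is flat and square, but its thickness (its y, along the row) is anything from 22 to 30 mm. Origin: centre of its underside; z up. The five stand bunched, a little play between them and more at both ends of the row; sliding a group along takes 2 to 6 N.
Mind the look-alikes: they are no part of the job. Leave any orange or turquoise look-alike of the block_3 alone.

How it is judged (in metres and radians):
At the end, for the whole second after the job is handed in: The six blocks stand in the rack in order of height, each on its floor (within 3 mm), upright (0.06 rad), square to the rack (0.08 rad), within 9 mm of the row's centre line, in its place along the row, at rest (y of block_1 in the frame of rack between 0.057 and 0.066 m and x of block_1 in the frame of rack between -0.009 and 0.009 m and z of each of block_1, block_2, block_3, block_4, block_5, block_6 in the frame of rack below 0.015 m and angle between each of block_1, block_2, block_3, block_4, block_5, block_6's own z axis and vertical below 0.06 rad and angle between the x axis of each of block_1, block_2, block_3, block_4, block_5, block_6 and the x axis of rack, either way round below 0.08 rad and linear speed of each of block_1, block_2, block_3, block_4, block_5, block_6 below 0.02 m/s and y of block_2 in the frame of rack between 0.029 and 0.037 m and x of block_2 in the frame of rack between -0.009 and 0.009 m and y of block_3 in the frame of rack between 0.002 and 0.01 m and x of block_3 in the frame of rack between -0.009 and 0.009 m and y of block_4 in the frame of rack between -0.022 and -0.0145 m and x of block_4 in the frame of rack between -0.009 and 0.009 m and y of block_5 in the frame of rack between -0.046 and -0.038 m and x of block_5 in the frame of rack between -0.009 and 0.009 m and y of block_6 in the frame of rack between -0.068 and -0.06 m and x of block_6 in the frame of rack between -0.009 and 0.009 m); the robot touches nothing.
It fails at once if a block is forced against its neighbour or against the rack with more than 25 N (contact force between rack and block_1 above 25 N or contact force between block_1 and block_2 above 25 N or contact force between block_2 and block_3 above 25 N or contact force between any of block_3, block_2 and block_4 above 25 N or contact force between block_4 and block_5 above 25 N or contact force between block_5 and block_6 above 25 N or contact force between any of block_6, block_2, block_3, block_4, block_5 and rack above 25 N).
It fails at once if a block of the row is lifted more than 20 mm off the rack's floor (z of any of block_1, block_2, block_4, block_5, block_6 in the frame of rack above 0.032 m).
It fails at once if the bur stand, the bench block or the graver is moved by more than 15 mm (distance of any of bur_stand, bench_block, graver from where it was at the start of the episode above 0.015 m).
It also fails if it takes over 67 s, if anything falls off the work surface, if the arm or the gripper's body presses on something with over 40 N, if the wrist force passes 120 N, or if a joint passes its speed limit or range.

## Robot

A 7-joint arm with a two-finger parallel gripper is mounted at the origin on the work surface. World frame = base frame: x ahead of the robot, y to its left, z up, the work surface at z = 0. Lengths are in m, angles in degrees, forces in N, time in s.
With the tool pointing down it reaches from about 0.425 to 0.825 m from the base axis. Payload 3.6 kg.
Tool frame: the origin (TCP) lies at the very end of the fingers, on their centre line; the grasp point (between the pads) lies 19 mm behind it (pinch_z is the z of the grasp point in the tool frame, in m); z points along the fingers, y is the line along which they close (so a half turn about z gives the same grasp; the last joint's range is limited). The gripper opens to 85 mm and grips with 20 to 120 N. Pads are 22 mm wide; open, the fingers measure 114 mm over their backs; the gripper's body (76 mm by 85 mm) begins 54 mm behind the grasp point. The pads swing forward as they close: fully open they stand 13 mm farther back than shut.
Start: joints at [65.059, 35.231, -0.722, 81.555, 0.464, 63.22, -2.315], TCP at [0.258, -0.596, 0.231] pointing down, gripper open.
Joint ranges: [-178.69, 178.69], [-17.37, 117.87], [-77.05, 75.6], [15.02, 138.74], [-78.02, 258.01], [0.78, 113.62], [-162.83, 162.83]. Speed limits (degrees/s): [159.86, 159.86, 180, 180, 180, 180, 180].

## Interface

Orientations are given as a 3x3 rotation matrix whose columns are the frame's x, y, z axes.
In Python, from plant import read_state, capture, camera_info, finish_job, pinch_z gives the robot as it stands.
- The arm moves only by the shell command python3 -m creep 'ROWS' [OPENING] [FORCE]. ROWS is JSON, a list that holds one entry, the list of rows, each a list of 6 numbers: the shift along the tool's x, y, z in mm, then the turn, a rotation vector about the tool's x, y, z in degrees. In form: [[[dx, dy, dz, rx, ry, rz], ...]]. A call has exactly 8 rows; each row is the pose to reach, as a shift and turn from the pose commanded when the call began, along the tool's axes at that moment; what a row does not reach only later rows make up. A row lasts 1/12 s, in which the tool goes at most 41.7 mm and 7.16 degrees, less where a joint would pass 70% of its speed; a pose out of reach is approached as far as the arm can. A call with a gripper value outside its range is refused whole. OPENING is the opening, from -1 (shut) to 1 (fully open), set as the call begins (- or left out, the last holds). The fingers move at their own pace and stop on an object; FORCE is the grip in N (left out, the last holds). Time passes only in rows, so rows that repeat a pose let the fingers close, or fill a call up. It gives the time, the measured TCP pose, the force, the opening and the grip force at its end, in the units of the state.
- read_state(): the state, without advancing time (a new reading comes with each control period).
- capture(name): name is "scene" or "top"; returns (picture, depth): 384x512x3 uint8, blue, green, red; 384x512 float32, m along the optical axis (not along the pixel's ray), 0 where there is no reading.
- camera_info(name): a dict with "fx", "fy", "cx", "cy" (pixels), "R" (3x3) and "t" (3): a world point X has camera coordinates R X + t. Camera axes: x right, y down, z forward; pixel columns grow to the right and rows downward; lengths in m; the calibration is good to about 2 mm. A picture is of the moment at which its call begins. camera_info takes no time and is no camera call.
- finish_job(): hands the job in; it is judged then, once.
The state is a dict: "clock": time; "joints": joint angles; "joint_velocities": joint speeds; "effort": joint torques, N m; "ee_pos": TCP position; "tool_rot": TCP orientation; "wrist_force": force on the tool from outside, world axes, zero at the start; "wrist_torque": the same for the moment, N m; "gripper_width": opening from 0.0 (shut) to 1.0 (fully open); "grip_force": force on a finger pad.
Only numpy, scipy, OpenCV 4.12 (cv2) and the standard library are available. Lean on these libraries where they do the work, as an engineer would, in place of code of your own. Each camera call takes 0.05 s, during which the arm holds its last target. There are 200 camera calls.

## Working session

There is one attempt and no reset: what is moved stays moved. The work goes in short steps, Python scripts to look and compute and a shell command to move; the robot and the scene stay as the last step left them, time stands still between calls to the robot, and variables do not carry over. Pictures are saved under pics/ and viewed, at most 10 in all, crops included, and the job is handed in when it is done.

```bash
mkdir -p pics
python3 - <<'E'
from plant import *
import cv2,numpy as np
for n in("scene","top"):
    p,d=capture(n); cv2.imwrite(f"pics/{n}0.png",p); np.save(f"{n}0.npy",d); c=camera_info(n); print(n,c)
s=read_state(); print(s,pinch_z)
E
```

```text
scene {'fx': 404.66385606383176, 'fy': 404.66385606383176, 'cx': 263.8108865660966, 'cy': 193.1985132053106, 'R': array([[-0.11598422,  0.9932307 ,  0.00635867],
       [ 0.68227822,  0.08432206, -0.72621362],
       [-0.72183384, -0.07989093, -0.6874397 ]]), 't': array([-0.00570881, -0.36072569,  1.44305473])}
top {'fx': 462.143743378367, 'fy': 462.143743378367, 'cx': 256.3439866577099, 'cy': 199.1248328271181, 'R': array([[-0.02535617, -0.99951701, -0.01796696],
       [-0.99758871,  0.02646059, -0.06416082],
       [ 0.06460525,  0.01629676, -0.99777782]]), 't': array([0.08644904, 0.57888745, 1.42552125])}
{'clock': 0.1, 'joints': array([65.05890727, 35.28340375, -0.72502773, 81.63156264,  0.46539768,
       63.22048544, -2.31476085]), 'joint_velocities': array([-0.02172891, -0.13057712, -0.01990605, -0.26391185,  0.07494044,
       -0.04607588, -0.11017551]), 'effort': array([ 2.11030914e-03, -4.70382714e+01,  2.60355351e-01, -1.71569198e+01,
        1.00266404e-02,  5.83592671e-03, -9.37901746e-06]), 'ee_pos': array([ 0.25813337, -0.59579637,  0.23026069]), 'tool_rot': array([[ 9.17554567e-01,  3.97608757e-01, -9.44978228e-04],
       [ 3.97609879e-01, -9.17552137e-01,  2.11193939e-03],
       [-2.73411949e-05, -2.31355231e-03, -9.99997323e-01]]), 'wrist_force': array([-0.17944865, -0.04536819, -0.02611132]), 'wrist_torque': array([-0.02135673,  0.01713134,  0.00526315]), 'grip_force': 0.0, 'gripper_width': 0.9989364756452991} -0.0187
```

View pics/scene0.png

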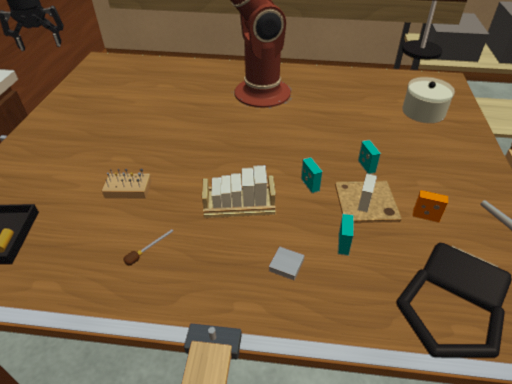

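View pics/top0.png

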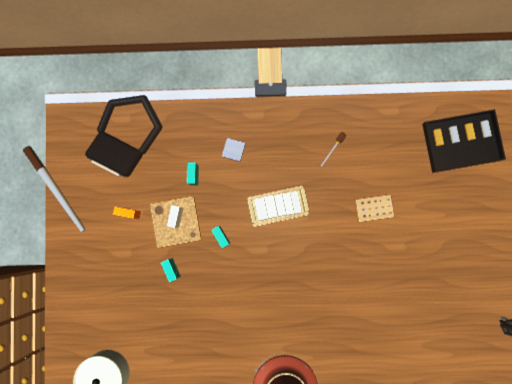

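The top view shows the rack at about (278,206), with its tall end to the left (+y). The loose white block is at (174,216) on the board at (175,221), with turquoise and orange decoys around it. Next I'll measure the rack and block poses from the masks and depth.

```bash
cat > h.py <<'E'
from plant import *
import cv2,numpy as np
def cloud(n,p=None,d=None):
    if p is None: p,d=capture(n)
    c=camera_info(n); v,u=np.mgrid[:384,:512]
    P=np.stack([(u-c["cx"])/c["fx"]*d,(v-c["cy"])/c["fy"]*d,d],-1)
    return p,d,(P-c["t"])@c["R"]
def onplane(n,uv,z):
    c=camera_info(n); uv=np.atleast_2d(uv).astype(float)
    r=np.c_[(uv[:,0]-c["cx"])/c["fx"],(uv[:,1]-c["cy"])/c["fy"],np.ones(len(uv))]@c["R"]
    o=-c["R"].T@c["t"]; return o+r*((z-o[2])/r[:,2])[:,None]
E
python3 - <<'E'
from h import *
for n in("top","scene"):
    p=cv2.imread(f"pics/{n}0.png");d=np.load(n+"0.npy");_,_,W=cloud(n,p,d)
    hsv=cv2.cvtColor(p,cv2.COLOR_BGR2HSV)
    m=((hsv[...,1]<45)&(hsv[...,2]>150)&(W[...,0]>.3)&(W[...,0]<.75)&(abs(W[...,1])<.45)&(W[...,2]>.03)).astype(np.uint8)
    k,l,st,ce=cv2.connectedComponentsWithStats(m)
    for i in range(1,k):
        if st[i,4]<20: continue
        w=W[l==i]; print(n,st[i],w.mean(0).round(4),w.min(0).round(3),w.max(0).round(3))
        r=cv2.minAreaRect((w[:,:2]*1000).astype(np.float32)); print(r)
    t=(W[...,2]>.005)&(W[...,2]<.1)&(abs(W[...,1])<.15)&(abs(W[...,0]-.55)<.1)
    w=W[t]; 
    if n=="top": r=cv2.minAreaRect((w[:,:2]*1000).astype(np.float32)); print("all",r)
    print(n,"bench z",np.median(W[230:300,150:250,2]))
a=cv2.imread("pics/top0.png")[180:260,140:320]; b=cv2.imread("pics/scene0.png")[155:225,195:410]
a=cv2.resize(a,None,fx=4,fy=4,interpolation=cv2.INTER_CUBIC)
b=cv2.resize(b,(800,260),interpolation=cv2.INTER_CUBIC);a=cv2.copyMakeBorder(a,0,0,0,800-a.shape[1],0)
cv2.imwrite("pics/c0.png",np.vstack([a[:330],b]))
E
```

```text
top [254 192  47  28 918] [0.557  0.0078 0.08  ] [ 0.488 -0.061  0.031] [0.597 0.077 1.461]
((544.3406372070312, 4.1248016357421875), (92.62647247314453, 134.52606201171875), 12.112306594848633)
top [167 206  12  22 172] [0.5318 0.3188 0.0965] [0.488 0.048 0.072] [0.563 0.34  1.461]
((503.86578369140625, 192.7155303955078), (289.9656066894531, 62.740901947021484), 77.63451385498047)
all ((550.2564086914062, -0.7113494873046875), (298.1095886230469, 197.9738006591797), 89.8337173461914)
top bench z 0.0007854397524455797
scene [242 166  25  20 398] [0.5562 0.0447 0.0897] [0.518 0.013 0.059] [0.592 0.078 0.096]
((555.05029296875, 44.515045166015625), (66.43753814697266, 57.251583099365234), 11.13779354095459)
scene [212 174  29  22 497] [ 0.5673 -0.0218  0.0644] [ 0.532 -0.063  0.055] [0.603 0.017 0.074]
((568.5119018554688, -22.191726684570312), (66.91535186767578, 70.72724151611328), 9.543562889099121)
scene [363 174  13  19 171] [0.5373 0.323  0.0798] [0.504 0.307 0.077] [0.567 0.339 0.083]
((536.3844604492188, 323.2938232421875), (23.87147331237793, 62.10459899902344), 77.55229949951172)
scene bench z -0.0014175829949599535
```

View pics/c0.png

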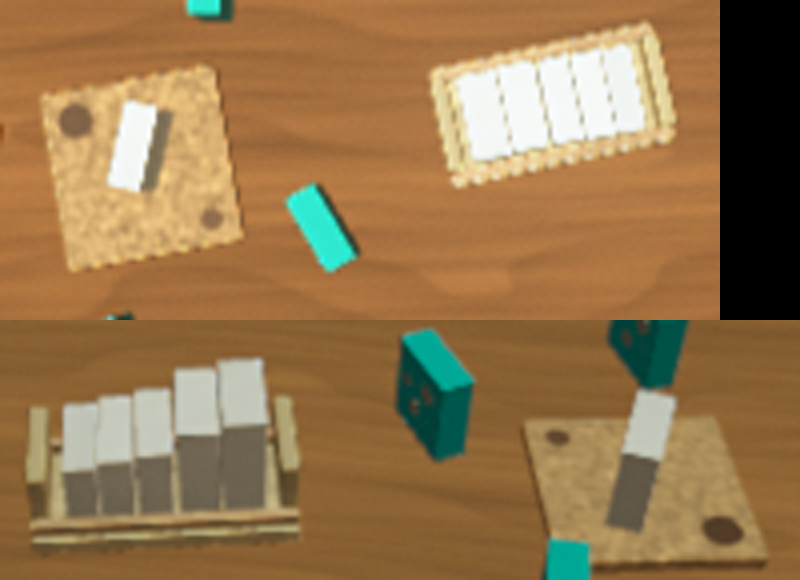

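Run:
```python
from h import *
for n in("top","scene"):
    p=cv2.imread(f"pics/{n}0.png");d=np.load(n+"0.npy");_,_,W=cloud(n,p,d)
    sel=(W[...,2]>.012)&(W[...,2]<.1)&(abs(W[...,1]-.008)<.12)&(abs(W[...,0]-.555)<.085)
    r=cv2.minAreaRect((W[sel][:,:2]*1000).astype(np.float32)); print(n,"outer",r)
    hsv=cv2.cvtColor(p,cv2.COLOR_BGR2HSV); white=(hsv[...,1]<50)&(hsv[...,2]>140)
    rail=sel&(W[...,2]<.026)&(W[...,2]>.017)&~white
    print("rail",rail.sum(),cv2.minAreaRect((W[rail][:,:2]*1000).astype(np.float32)))
    ck=sel&(W[...,2]>.05)&(W[...,2]<.064)&(hsv[...,1]>60)
    a=np.deg2rad(10.8); ey=np.array([np.sin(a)*1,np.cos(a)]);ex=np.array([np.cos(a),-np.sin(a)])
    for s in (1,-1):
        c=ck&(s*((W[...,:2]-[.555,.008])@ey)>.06); w=W[c]; print("cheek",s,len(w),w.mean(0).round(4)); print(cv2.minAreaRect((w[:,:2]*1000).astype(np.float32)))
    for i,h in((1,94),(2,89),(4,72),(5,66),(6,60)):
        w=W[sel&white&(abs(W[...,2]*1000-h)<2.5)]*1000
        if len(w)<9: print(i,len(w)); continue
        q=w[:,:2]; print(i,len(w),np.mean(w,0).round(1),np.ptp(q@ex).round(1),"ext along row",np.percentile(q@ey,[3,97]).round(1),"across",np.percentile(q@ex,[2,98]).round(1))
```

```text
top outer ((557.74072265625, 5.622825622558594), (93.78160858154297, 177.1807861328125), 10.772756576538086)
rail 230 ((557.8357543945312, 5.369964599609375), (91.89094543457031, 174.97264099121094), 11.285270690917969)
cheek 1 87 [0.544  0.087  0.0578]
((543.055419921875, 86.9542007446289), (69.4244155883789, 11.823612213134766), 10.528313636779785)
cheek -1 97 [ 0.5725 -0.0746  0.0575]
((571.8204345703125, -73.9265365600586), (24.49420928955078, 73.10660552978516), 87.95265197753906)
1 150 [549.2  53.3  94. ] 73.3 ext along row [122.7 178.8] across [497.3 565.7]
2 167 [552.6  35.6  89.3] 62.9 ext along row [113.7 172.8] across [510.2 565.3]
4 118 [559.7  -2.4  71.7] 80.9 ext along row [ 74.8 122.9] across [518.8 581.4]
5 136 [560.6 -21.9  66.1] 66.7 ext along row [ 51.6 116. ] across [527.6 584.4]
6 116 [566.  -42.4  60.1] 71.5 ext along row [46.1 91.3] across [534.3 594.6]
scene outer ((566.31201171875, 7.118247985839844), (94.26094055175781, 177.21090698242188), 10.012868881225586)
rail 403 ((564.374755859375, 7.303840637207031), (90.50985717773438, 174.74627685546875), 10.012868881225586)
cheek 1 134 [0.5585 0.0845 0.0561]
((549.208984375, 77.857421875), (72.34659576416016, 33.903907775878906), 5.734879016876221)
cheek -1 103 [ 0.5806 -0.0737  0.0556]
((578.9782104492188, -74.51240539550781), (71.51725006103516, 11.945158004760742), 10.191328048706055)
1 162 [554.   58.9  92.9] 67.2 ext along row [143.9 180. ] across [503.2 562.6]
2 192 [558.5  36.   88.5] 80.3 ext along row [119.  169.9] across [502.7 574.2]
4 132 [564.    2.   70.9] 68.4 ext along row [ 90.8 123.9] across [523.5 584.9]
5 124 [565.8 -21.1  65.1] 81.2 ext along row [ 67.  113.5] across [530.6 590.5]
6 134 [570.4 -41.1  59.2] 85.6 ext along row [46.  99.6] across [535.7 598.9]
```

```bash
cat >> h.py <<'E'
def go(x,y,z,yaw):
    """delta (tool axes, mm/deg) to TCP x,y,z with tool y at yaw deg, pointing down"""
    s=read_state(); R=s["tool_rot"]; a=np.deg2rad(yaw); yy=np.array([np.cos(a),np.sin(a),0]); zz=np.array([0,0,-1.]); xx=np.cross(yy,zz)
    T=np.stack([xx,yy,zz],1); rv=np.degrees(cv2.Rodrigues(R.T@T)[0].ravel())
    print("delta",(R.T@(np.array([x,y,z])-s["ee_pos"])*1000).round(1),rv.round(2))
E
python3 - <<'E'
from h import *
a=np.deg2rad(10.3); ey=np.array([-np.sin(a),np.cos(a)]);ex=np.array([np.cos(a),np.sin(a)])
C={"top":np.array([557.7,5.6]),"scene":np.array([563.5,7.1])}
for n in("top","scene"):
    p=cv2.imread(f"pics/{n}0.png");d=np.load(n+"0.npy");_,_,W=cloud(n,p,d)
    sel=(W[...,2]>.012)&(W[...,2]<.1)&(abs(W[...,1]-.008)<.12)&(abs(W[...,0]-.555)<.085)
    hsv=cv2.cvtColor(p,cv2.COLOR_BGR2HSV); white=(hsv[...,1]<50)&(hsv[...,2]>140)
    dz=0 if n=="top" else 1
    f=lambda m:(W[m][:,:2]*1000-C[n])@np.stack([ex,ey],1)
    q=f(sel); print(n,"all x,y",np.percentile(q,[1,99],0).round(1).tolist())
    q=f(sel&(W[...,2]>.05)&(W[...,2]<.064)&(hsv[...,1]>60))
    for s in(1,-1): r=q[(s*q[:,1]>72)]; print("cheek",np.percentile(r,[2,50,98],0).round(1).tolist())
    for i,h in((1,94),(2,89),(4,72),(5,66),(6,60)):
        q=f(sel&white&(abs(W[...,2]*1000+dz-h)<2.))
        q=q[abs(q[:,1]-np.median(q[:,1]))<16]
        print(i,len(q),"y",np.percentile(q[:,1],[3,50,97]).round(1),"x",np.percentile(q[:,0],[3,50,97]).round(1),"slope",np.degrees(np.polyfit(q[:,0],q[:,1],1)[0]).round(1))
m=np.array([560.6,6.3])/1000+.040*ey; print(m); go(m[0],m[1],.16,10.3)
E
```

```text
top all x,y [[-45.4, -86.6], [44.7, 86.6]]
cheek [[-34.1, 76.9], [-0.2, 82.4], [33.5, 88.3]]
cheek [[-32.6, -87.7], [1.4, -81.6], [34.4, -76.1]]
1 103 y [39.5 53.2 66.1] x [-30.9   3.6  29.4] slope 0.1
2 111 y [11.5 24.9 38.7] x [-28.5  -1.8  29.5] slope 5.4
4 92 y [-21.6  -7.    6.2] x [-27.8   1.9  30.3] slope 0.5
5 81 y [-40.5 -27.7 -18.4] x [-31.5  -6.8  25.2] slope 1.0
6 83 y [-64.4 -53.  -39.7] x [-28.3  -1.8  29.6] slope -1.0
scene all x,y [[-34.2, -86.7], [44.8, 86.3]]
cheek [[-35.1, 76.1], [3.6, 81.5], [35.1, 87.5]]
cheek [[-33.3, -88.4], [4.9, -82.1], [36.3, -77.1]]
1 178 y [39.6 53.  65.9] x [-30.3  -0.2  27.9] slope -0.1
2 170 y [10.7 24.3 36.5] x [-28.6   4.1  30. ] slope -1.9
4 151 y [-16.5  -6.5   5.7] x [-29.8   0.2  29.3] slope -1.2
5 135 y [-41.3 -31.2 -19.2] x [-31.5  -4.2  25.9] slope -1.3
6 131 y [-64.  -53.5 -43.8] x [-32.6  -2.5  26.9] slope 1.3
[0.55344791 0.0456554 ]
delta [ 526.  -471.    71.3] [ -0.11  -0.09 -76.87]
```

```bash
python3 -m creep '[[[40,-30,0,0,0,-5],[70,-60,0,0,0,-10],[100,-88,0,0,0,-15],[131,-115,0,0,0,-20],[161,-142,0,0,0,-25],[190,-168,0,0,0,-31],[215,-190,0,0,0,-37],[215,-190,0,0,0,-37]]]' 1 20; python3 -c "
from h import *
go(.5552,.0358,.16,10.3)"
```

```text
clock: 0.77
ee_pos: [0.3846, -0.3272, 0.2315]
tool_rot: [[0.478, 0.878, 0.002], [0.878, -0.478, 0.006], [0.007, -0.001, -1.0]]
wrist_force: [0.6, 0.4, -0.1]
gripper_width: 0.998
grip_force: 0.0
delta [399.9 -23.8  74.2] [  0.08  -0.39 -38.87]
```

```bash
python3 -m creep '[[[40,-3,0,0,0,-5],[80,-6,8,0,0,-10],[120,-9,16,0,0,-16],[160,-12,24,0,0,-22],[200,-15,32,0,0,-27],[240,-17,40,0,0,-32],[280,-20,48,0,0,-37],[320,-22,56,0,0,-38.9]]]'; python3 -c "
from h import *
go(.5552,.0358,.10,10.3)"
```

```text
clock: 1.43
ee_pos: [0.5192, -0.0461, 0.1747]
tool_rot: [[-0.164, 0.986, -0.001], [0.986, 0.164, -0.0], [0.0, -0.001, -1.0]]
wrist_force: [0.2, -0.6, 0.3]
gripper_width: 1.001
grip_force: 0.0
delta [74.9 49.1 74.6] [-0.05 -0.   -0.84]
```

```bash
python3 -m creep '[[[30,20,0,0,0,-0.8],[60,40,0,0,0,-0.8],[75,49,10,0,0,-0.8],[75,49,40,0,0,-0.8],[75,49,70,0,0,-0.8],[75,49,100,0,0,-0.8],[75,49,120,0,0,-0.8],[75,49,131,0,0,-0.8]]]';python3 -m creep '[[[0,0,0,0,0,0],[0,0,0,0,0,0],[0,0,0,0,0,0],[0,0,0,0,0,0],[0,0,0,0,0,0],[0,0,0,0,0,0],[0,0,0,0,0,0],[0,0,0,0,0,0]]]' -0.2 20; python3 -c "
from h import *
go(.5552,.0358,.043,10.3)
p,d=capture('scene');cv2.imwrite('pics/s1.png',cv2.resize(p[130:250,160:330],None,fx=4,fy=4))"
```

```text
clock: 2.1
ee_pos: [0.5532, 0.0338, 0.0412]
tool_rot: [[-0.175, 0.985, -0.006], [0.985, 0.175, -0.001], [0.0, -0.006, -1.0]]
wrist_force: [-0.2, 0.2, 0.7]
gripper_width: 1.002
grip_force: 0.0
clock: 2.77
ee_pos: [0.5553, 0.0345, 0.0447]
tool_rot: [[-0.176, 0.984, 0.001], [0.984, 0.176, 0.0], [-0.0, 0.001, -1.0]]
wrist_force: [0.7, 0.5, -2.3]
gripper_width: 0.745
grip_force: 25.1
delta [1.3 0.2 1.7] [ 0.03  0.   -0.18]
```

View pics/s1.png

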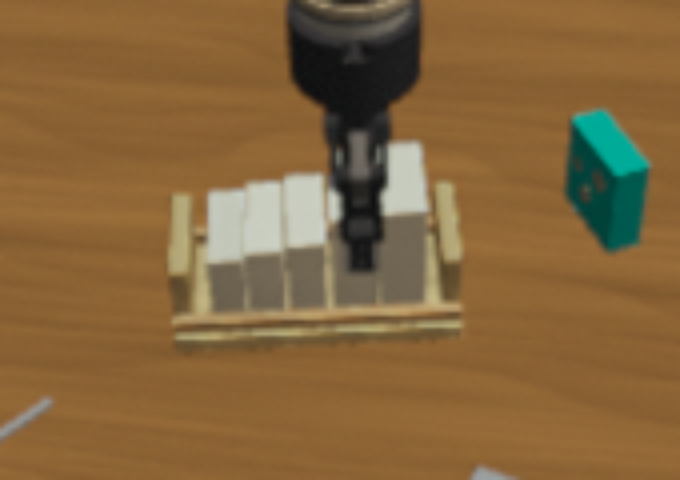

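The fingers hold block 2 at about (368,240) in the crop, and the row is undisturbed. I'll slide it toward the tall end.

```bash
python3 -m creep '[[[1,0,0,0,0,0],[2,0,0,0,0,0],[3,0,0,0,0,0],[4,0,0,0,0,0],[5,0,0,0,0,0],[6,0,0,0,0,0],[6.5,0,0,0,0,0],[7,0,0,0,0,0]]]';python3 -m creep '[[[0.2,0,0,0,0,0],[0.5,0,0,0,0,0],[0.7,0,0,0,0,0],[1,0,0,0,0,0],[1,0,0,0,0,0],[1,0,0,0,0,0],[1,0,0,0,0,0],[1,0,0,0,0,0]]]'
```

```text
clock: 3.48
ee_pos: [0.5543, 0.0414, 0.0446]
tool_rot: [[-0.176, 0.984, 0.001], [0.984, 0.176, -0.0], [-0.0, 0.001, -1.0]]
wrist_force: [0.9, -2.2, 1.4]
gripper_width: 0.749
grip_force: 25.6
clock: 4.15
ee_pos: [0.5541, 0.0424, 0.0446]
tool_rot: [[-0.176, 0.984, 0.001], [0.984, 0.176, 0.0], [-0.0, 0.001, -1.0]]
wrist_force: [2.0, -3.2, 4.7]
gripper_width: 0.745
grip_force: 26.0
```

```bash
python3 -m creep '[[[0.2,0,0,0,0,0],[0.5,0,0,0,0,0],[0.7,0,0,0,0,0],[1,0,0,0,0,0],[1,0,0,0,0,0],[1,0,0,0,0,0],[1,0,0,0,0,0],[1,0,0,0,0,0]]]';python3 -m creep '[[[0.2,0,0,0,0,0],[0.5,0,0,0,0,0],[0.7,0,0,0,0,0],[1,0,0,0,0,0],[1,0,0,0,0,0],[1,0,0,0,0,0],[1,0,0,0,0,0],[1,0,0,0,0,0]]]'
```

```text
clock: 4.82
ee_pos: [0.5539, 0.043, 0.0445]
tool_rot: [[-0.175, 0.984, 0.001], [0.984, 0.175, -0.0], [-0.001, 0.001, -1.0]]
wrist_force: [2.0, -4.9, 4.3]
gripper_width: 0.751
grip_force: 26.1
clock: 5.48
ee_pos: [0.5538, 0.0436, 0.0445]
tool_rot: [[-0.175, 0.985, 0.001], [0.985, 0.175, -0.001], [-0.001, 0.001, -1.0]]
wrist_force: [2.7, -5.1, 5.1]
gripper_width: 0.747
grip_force: 26.7
```

```bash
python3 -m creep '[[[0.5,0,0,0,0,0],[1,0,0,0,0,0],[1.5,0,0,0,0,0],[1.5,0,0,0,0,0],[1.5,0,0,0,0,0],[1.5,0,0,0,0,0],[1.5,0,0,0,0,0],[1.5,0,0,0,0,0]]]'
python3 - <<'E'
from h import *
a=np.deg2rad(10.3); ey=np.array([-np.sin(a),np.cos(a)]);ex=np.array([np.cos(a),np.sin(a)])
n="scene";C=np.array([563.5,7.1])
p,d,W=cloud(n); cv2.imwrite("pics/s2.png",p)
sel=(W[...,2]>.012)&(W[...,2]<.1)&(abs(W[...,1]-.008)<.12)&(abs(W[...,0]-.555)<.085)
hsv=cv2.cvtColor(p,cv2.COLOR_BGR2HSV); white=(hsv[...,1]<50)&(hsv[...,2]>140)
q=(W[...,:2]*1000-C)@np.stack([ex,ey],1)
for i,h in((1,94),(2,89),(4,72),(5,66),(6,60)):
    r=q[sel&white&(abs(W[...,2]*1000+1-h)<2.)]
    if len(r)>5: print(i,len(r),"y",np.percentile(r[:,1],[3,50,97]).round(1))
E
```

```text
clock: 6.15
ee_pos: [0.5538, 0.0437, 0.0446]
tool_rot: [[-0.174, 0.985, 0.001], [0.985, 0.174, -0.003], [-0.003, 0.0, -1.0]]
wrist_force: [2.2, -6.5, 4.9]
gripper_width: 0.746
grip_force: 27.9
1 131 y [53.6 65.2 75.1]
2 12 y [19.7 22.2 25.8]
4 147 y [-16.5  -6.6   5.7]
5 145 y [-41.3 -31.2 -19.2]
6 142 y [-64.1 -53.9 -43.7]
```

Block 1 is against the tall-end stop: force rises and the TCP no longer advances. I'll release and shift to block 4.

```bash
python3 -m creep '[[[-1.5,0,0,0,0,0],[-1.5,0,0,0,0,0],[-1.5,0,0,0,0,0],[-1.5,0,0,0,0,0],[-1.5,0,0,0,0,0],[-10,0,0,0,0,0],[-25,0,0,0,0,0],[-40,0,0,0,0,0]]]' 1 20; python3 -c "
from h import *
go(.5621,-.0026,.043,10.3)"
```

```text
clock: 6.87
ee_pos: [0.5602, 0.0064, 0.0443]
tool_rot: [[-0.177, 0.984, -0.0], [0.984, 0.177, 0.0], [0.0, -0.0, -1.0]]
wrist_force: [-0.2, -0.5, -0.1]
gripper_width: 0.996
grip_force: 0.0
delta [-9.2  0.3  1.3] [-0.01 -0.03 -0.08]
```

```bash
python3 -m creep '[[[-4,0,1,0,0,0],[-8,0,2,0,0,0],[-8,0,2,0,0,0],[-8,0,2,0,0,0],[-8,0,2,0,0,0],[-8,0,2,0,0,0],[-8,0,2,0,0,0],[-8,0,2,0,0,0]]]' - 20; python3 -m creep '[[[0,0,0,0,0,0],[0,0,0,0,0,0],[0,0,0,0,0,0],[0,0,0,0,0,0],[0,0,0,0,0,0],[0,0,0,0,0,0],[0,0,0,0,0,0],[0,0,0,0,0,0]]]' -0.2 20; python3 -m creep '[[[-1,0,0,0,0,0],[-2,0,0,0,0,0],[-3,0,0,0,0,0],[-4,0,0,0,0,0],[-5,0,0,0,0,0],[-6,0,0,0,0,0],[-6.5,0,0,0,0,0],[-7,0,0,0,0,0]]]'; python3 -m creep '[[[-0.3,0,0,0,0,0],[-0.7,0,0,0,0,0],[-1,0,0,0,0,0],[-1.3,0,0,0,0,0],[-1.5,0,0,0,0,0],[-1.5,0,0,0,0,0],[-1.5,0,0,0,0,0],[-1.5,0,0,0,0,0]]]'
```

```text
clock: 7.53
ee_pos: [0.5615, -0.0008, 0.0424]
tool_rot: [[-0.177, 0.984, 0.0], [0.984, 0.177, 0.0], [0.0, 0.0, -1.0]]
wrist_force: [0.5, 0.2, -0.0]
gripper_width: 0.998
grip_force: 0.0
clock: 8.2
ee_pos: [0.562, -0.0012, 0.0426]
tool_rot: [[-0.176, 0.984, 0.001], [0.984, 0.176, 0.0], [0.0, 0.001, -1.0]]
wrist_force: [1.7, 0.3, 1.8]
gripper_width: 0.741
grip_force: 23.8
clock: 8.87
ee_pos: [0.5629, -0.0073, 0.0426]
tool_rot: [[-0.176, 0.984, 0.0], [0.984, 0.176, 0.001], [0.001, 0.001, -1.0]]
wrist_force: [-0.3, 4.7, 4.3]
gripper_width: 0.743
grip_force: 24.4
clock: 9.53
ee_pos: [0.563, -0.0087, 0.0426]
tool_rot: [[-0.177, 0.984, 0.0], [0.984, 0.177, 0.001], [0.001, 0.0, -1.0]]
wrist_force: [-0.9, 4.0, 5.3]
gripper_width: 0.744
grip_force: 24.4
```

```bash
python3 -m creep '[[[-0.3,0,0,0,0,0],[-0.7,0,0,0,0,0],[-1,0,0,0,0,0],[-1.3,0,0,0,0,0],[-1.5,0,0,0,0,0],[-1.5,0,0,0,0,0],[-1.5,0,0,0,0,0],[-1.5,0,0,0,0,0]]]';python3 -m creep '[[[-0.3,0,0,0,0,0],[-0.7,0,0,0,0,0],[-1,0,0,0,0,0],[-1,0,0,0,0,0],[-1,0,0,0,0,0],[-1,0,0,0,0,0],[-1,0,0,0,0,0],[-1,0,0,0,0,0]]]'
```

```text
clock: 10.2
ee_pos: [0.5632, -0.0102, 0.0426]
tool_rot: [[-0.177, 0.984, 0.0], [0.984, 0.177, 0.001], [0.001, 0.0, -1.0]]
wrist_force: [-0.7, 4.8, 5.0]
gripper_width: 0.745
grip_force: 24.4
clock: 10.87
ee_pos: [0.5634, -0.0112, 0.0426]
tool_rot: [[-0.177, 0.984, 0.0], [0.984, 0.177, 0.001], [0.001, 0.0, -1.0]]
wrist_force: [-0.6, 4.9, 5.1]
gripper_width: 0.744
grip_force: 24.4
```

Still sliding at a steady 5 N, so I'll continue to the stop.

```bash
python3 -m creep '[[[-0.3,0,0,0,0,0],[-0.7,0,0,0,0,0],[-1,0,0,0,0,0],[-1,0,0,0,0,0],[-1,0,0,0,0,0],[-1,0,0,0,0,0],[-1,0,0,0,0,0],[-1,0,0,0,0,0]]]';python3 -m creep '[[[-0.3,0,0,0,0,0],[-0.7,0,0,0,0,0],[-1,0,0,0,0,0],[-1,0,0,0,0,0],[-1,0,0,0,0,0],[-1,0,0,0,0,0],[-1,0,0,0,0,0],[-1,0,0,0,0,0]]]'
```

```text
clock: 11.53
ee_pos: [0.5636, -0.0122, 0.0426]
tool_rot: [[-0.176, 0.984, 0.0], [0.984, 0.176, 0.001], [0.001, 0.0, -1.0]]
wrist_force: [-0.9, 4.9, 5.5]
gripper_width: 0.747
grip_force: 24.4
clock: 12.2
ee_pos: [0.5637, -0.0132, 0.0426]
tool_rot: [[-0.177, 0.984, -0.0], [0.984, 0.177, 0.001], [0.001, 0.0, -1.0]]
wrist_force: [-0.9, 5.0, 4.7]
gripper_width: 0.745
grip_force: 24.4
```

```bash
cat >> h.py <<'E'
def row():
    a=np.deg2rad(10.3); ey=np.array([-np.sin(a),np.cos(a)]);ex=np.array([np.cos(a),np.sin(a)])
    n="scene";C=np.array([563.5,7.1])
    p,d,W=cloud(n)
    sel=(W[...,2]>.012)&(W[...,2]<.1)&(abs(W[...,1]-.008)<.12)&(abs(W[...,0]-.555)<.085)
    hsv=cv2.cvtColor(p,cv2.COLOR_BGR2HSV); white=(hsv[...,1]<50)&(hsv[...,2]>140)
    q=(W[...,:2]*1000-C)@np.stack([ex,ey],1)
    for i,h in((1,94),(2,89),(3,81),(4,72),(5,66),(6,60)):
        r=q[sel&white&(abs(W[...,2]*1000+1-h)<2.)]
        if len(r)>5: print(i,len(r),"y",np.percentile(r[:,1],[3,50,97]).round(1))
    return p
E
python3 -c "
from h import *
row()"
```

```text
1 183 y [46.  60.  73.3]
2 175 y [18.9 32.3 46.1]
4 14 y [-9.2 -7.  -6.6]
5 99 y [-53.4 -46.1 -38.3]
6 135 y [-74.5 -64.4 -55.6]
```

```bash
python3 -m creep '[[[-0.3,0,0,0,0,0],[-0.7,0,0,0,0,0],[-1,0,0,0,0,0],[-1,0,0,0,0,0],[-1,0,0,0,0,0],[-1,0,0,0,0,0],[-1,0,0,0,0,0],[-1,0,0,0,0,0]]]';python3 -m creep '[[[-0.3,0,0,0,0,0],[-0.7,0,0,0,0,0],[-1,0,0,0,0,0],[-1,0,0,0,0,0],[-1,0,0,0,0,0],[-1,0,0,0,0,0],[-1,0,0,0,0,0],[-1,0,0,0,0,0]]]'
```

```text
clock: 12.92
ee_pos: [0.5638, -0.0136, 0.0426]
tool_rot: [[-0.177, 0.984, -0.0], [0.984, 0.177, 0.002], [0.002, 0.0, -1.0]]
wrist_force: [-2.5, 4.7, 5.1]
gripper_width: 0.744
grip_force: 24.4
clock: 13.58
ee_pos: [0.5638, -0.0138, 0.0426]
tool_rot: [[-0.177, 0.984, -0.0], [0.984, 0.177, 0.003], [0.003, 0.0, -1.0]]
wrist_force: [-2.0, 6.8, 6.0]
gripper_width: 0.747
grip_force: 24.5
```

```bash
python3 -m creep '[[[1.5,0,0,0,0,0],[1.5,0,0,0,0,0],[1.5,0,0,0,0,0],[1.5,0,0,0,0,0],[1.5,0,-15,0,0,0],[1.5,0,-50,0,0,0],[1.5,0,-85,0,0,0],[1.5,0,-110,0,0,0]]]' 1 20
python3 - <<'E'
from h import *
row()
for n in("top","scene"):
    p,d,W=cloud(n); hsv=cv2.cvtColor(p,cv2.COLOR_BGR2HSV)
    m=(hsv[...,1]<45)&(hsv[...,2]>140)&(abs(W[...,2]-.081)<.004)&(abs(W[...,0]-.54)<.08)&(abs(W[...,1]-.32)<.06)
    w=W[m]*1000; print(n,len(w),w.mean(0).round(1),cv2.minAreaRect(w[:,:2].astype(np.float32)))
go(.534,.321,.15,-12.5)
E
```

```text
clock: 14.25
ee_pos: [0.5645, -0.0155, 0.1545]
tool_rot: [[-0.175, 0.985, 0.002], [0.985, 0.175, -0.001], [-0.001, 0.001, -1.0]]
wrist_force: [0.9, 0.3, 1.4]
gripper_width: 0.997
grip_force: 0.0
1 173 y [46.2 59.9 73.1]
2 175 y [18.7 31.5 50.1]
4 137 y [-28.7 -16.6  -6.9]
5 142 y [-51.4 -41.  -31.3]
6 133 y [-73.5 -63.9 -53.9]
top 143 [532.1 322.4  80.8] ((531.9225463867188, 322.10400390625), (23.95513916015625, 63.324951171875), 76.91987609863281)
scene 171 [537.7 322.9  79.7] ((537.1381225585938, 322.9971923828125), (24.244400024414062, 65.26700592041016), 76.16961669921875)
delta [336.8  28.    3.8] [ 0.25  0.05 22.55]
```

```bash
python3 -m creep '[[[40,4,0,0,0,3],[80,8,0,0,0,6],[120,12,0,0,0,9],[160,16,0,0,0,12],[200,18,0,0,0,15],[240,20,0,0,0,18],[280,24,0,0,0,21],[320,28,0,0,0,23.5]]]'; python3 -c "
from h import *
go(.5347,.3226,.045,-13.4)"
```

```text
clock: 15.07
ee_pos: [0.534, 0.3057, 0.1503]
tool_rot: [[0.234, 0.972, -0.003], [0.972, -0.234, -0.003], [-0.004, -0.002, -1.0]]
wrist_force: [0.9, -0.6, -0.1]
gripper_width: 0.999
grip_force: 0.0
delta [ 17.   -3.1 105.2] [-0.12  0.22 -0.14]
```

```bash
python3 -m creep '[[[10,-2,0,0,0,0],[17,-3,10,0,0,0],[17,-3,35,0,0,0],[17,-3,60,0,0,0],[17,-3,85,0,0,0],[17,-3,100,0,0,0],[17,-3,105,0,0,0],[17,-3,105,0,0,0]]]'; python3 -m creep '[[[0,0,0,0,0,0],[0,0,0,0,0,0],[0,0,0,0,0,0],[0,0,0,0,0,0],[0,0,0,0,0,0],[0,0,0,0,0,0],[0,0,0,0,0,0],[0,0,0,0,0,0]]]' -0.2 30;python3 -c "
from h import *
p,d=capture('scene');cv2.imwrite('pics/s3.png',cv2.resize(p[130:250,300:420],None,fx=4,fy=4))"
```

```text
clock: 15.73
ee_pos: [0.5354, 0.3191, 0.0443]
tool_rot: [[0.233, 0.972, -0.004], [0.972, -0.233, -0.005], [-0.006, -0.003, -1.0]]
wrist_force: [0.6, 0.3, -0.1]
gripper_width: 0.998
grip_force: 0.0
clock: 16.4
ee_pos: [0.5369, 0.3227, 0.0484]
tool_rot: [[0.231, 0.973, 0.002], [0.973, -0.231, 0.001], [0.001, 0.001, -1.0]]
wrist_force: [0.3, -0.6, 5.4]
gripper_width: 0.742
grip_force: 36.0
```

View pics/s3.png

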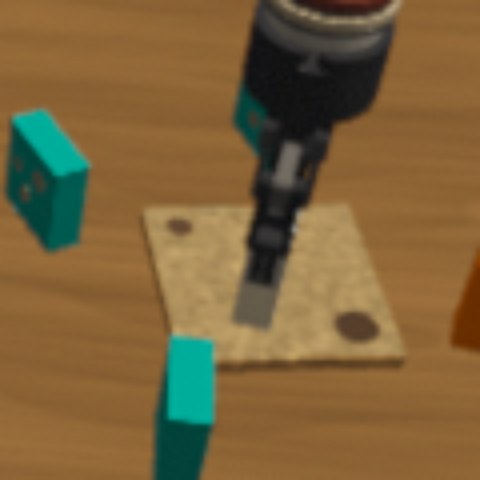

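```bash
python3 -m creep '[[[0,0,-10,0,0,0],[0,0,-30,0,0,0],[0,0,-55,0,0,0],[0,0,-80,0,0,0],[0,0,-105,0,0,0],[0,0,-125,0,0,0],[0,0,-138,0,0,0],[0,0,-138,0,0,0]]]'; python3 -c "
from h import *
go(.5606,.0063,.187,10.3)"
```

```text
clock: 17.12
ee_pos: [0.5374, 0.3237, 0.1888]
tool_rot: [[0.231, 0.973, 0.005], [0.973, -0.231, 0.004], [0.005, 0.004, -1.0]]
wrist_force: [1.0, 0.5, -1.4]
gripper_width: 0.743
grip_force: 35.2
delta [-303.5   95.9    0.7] [  0.29  -0.23 -23.66]
```

```bash
python3 -m creep '[[[-30,10,0,0,0,-3],[-65,20,0,0,0,-6],[-100,32,0,0,0,-9],[-135,43,0,0,0,-12],[-170,54,0,0,0,-15],[-205,65,0,0,0,-18],[-240,76,0,0,0,-21],[-270,86,0,0,0,-23.6]]]'; python3 -m creep '[[[0,0,0,0,0,0],[0,0,0,0,0,0],[0,0,0,0,0,0],[0,0,0,0,0,0],[0,0,0,0,0,0],[0,0,0,0,0,0],[0,0,0,0,0,0],[0,0,0,0,0,0]]]';python3 -c "
from h import *
go(.5606,.0063,.117,10.3)"
```

```text
clock: 17.78
ee_pos: [0.5563, 0.0365, 0.1839]
tool_rot: [[-0.178, 0.984, -0.003], [0.984, 0.178, -0.001], [-0.001, -0.003, -1.0]]
wrist_force: [0.6, -1.4, -1.0]
gripper_width: 0.744
grip_force: 35.1
clock: 18.45
ee_pos: [0.5574, 0.0406, 0.1853]
tool_rot: [[-0.179, 0.984, -0.0], [0.984, 0.179, 0.0], [0.0, 0.0, -1.0]]
wrist_force: [0.2, 0.8, -1.9]
gripper_width: 0.741
grip_force: 35.1
delta [-34.4  -3.   68.3] [ 0.   -0.01 -0.  ]
```

```bash
python3 -m creep '[[[-15,-2,0,0,0,0],[-30,-3,0,0,0,0],[-34,-3,0,0,0,0],[-34,-3,0,0,0,0],[-34,-3,20,0,0,0],[-34,-3,40,0,0,0],[-34,-3,60,0,0,0],[-34,-3,67,0,0,0]]]'; python3 -m creep '[[[0,0,0,0,0,0],[0,0,0,0,0,0],[0,0,0,0,0,0],[0,0,0,0,0,0],[0,0,0,0,0,0],[0,0,0,0,0,0],[0,0,0,0,0,0],[0,0,0,0,0,0]]]';python3 -c "
from h import *
go(.5606,.0063,.117,10.3)
p=row();cv2.imwrite('pics/s4.png',cv2.resize(p[130:250,160:330],None,fx=4,fy=4))"
```

```text
clock: 19.12
ee_pos: [0.5586, 0.0071, 0.1159]
tool_rot: [[-0.179, 0.984, -0.005], [0.984, 0.179, 0.001], [0.002, -0.005, -1.0]]
wrist_force: [0.3, 0.3, -1.7]
gripper_width: 0.748
grip_force: 35.0
clock: 19.78
ee_pos: [0.5606, 0.0058, 0.1186]
tool_rot: [[-0.177, 0.984, 0.0], [0.984, 0.177, 0.0], [-0.0, 0.0, -1.0]]
wrist_force: [0.6, 0.2, -2.3]
gripper_width: 0.746
grip_force: 35.0
delta [0.5 0.  1.6] [ 0.03  0.   -0.09]
1 181 y [46.4 59.8 73.3]
2 168 y [18.7 32.3 45.1]
4 98 y [-28.6 -21.3  -9.4]
5 132 y [-51.6 -41.4 -31.3]
6 142 y [-73.9 -63.6  48.2]
```

View pics/s4.png

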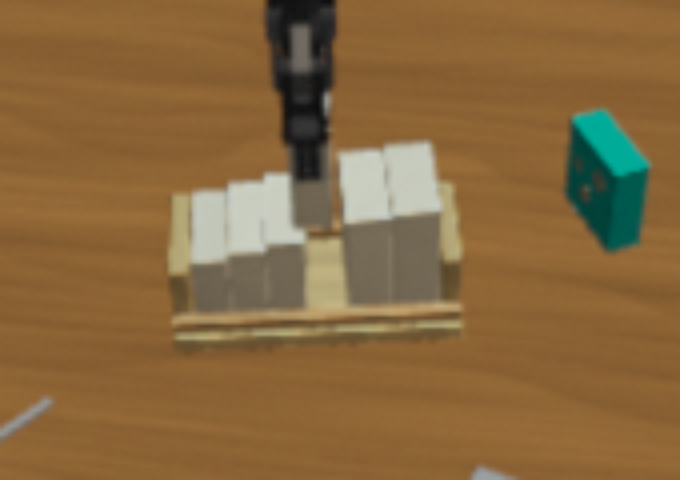

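Block 3's lower end is at about (310,225) in the crop. It sits just above block 4's top, with a gap to block 2's face at x≈343. I'll feel for block 2's face.

```bash
python3 -m creep '[[[0,0,2,0,0,0],[1,0,3,0,0,0],[2,0,3,0,0,0],[3,0,3,0,0,0],[4,0,3,0,0,0],[4,0,3,0,0,0],[4,0,3,0,0,0],[4,0,3,0,0,0]]]'; python3 -m creep '[[[0.5,0,0,0,0,0],[0.5,0,0,0,0,0],[0.5,0,0,0,0,0],[0.5,0,0,0,0,0],[1,0,0,0,0,0],[1,0,0,0,0,0],[1,0,0,0,0,0],[1,0,0,0,0,0]]]';python3 -m creep '[[[0.5,0,0,0,0,0],[0.5,0,0,0,0,0],[0.5,0,0,0,0,0],[0.5,0,0,0,0,0],[1,0,0,0,0,0],[1,0,0,0,0,0],[1,0,0,0,0,0],[1,0,0,0,0,0]]]'
```

```text
clock: 20.5
ee_pos: [0.5598, 0.0098, 0.1153]
tool_rot: [[-0.177, 0.984, -0.0], [0.984, 0.177, -0.0], [-0.0, -0.0, -1.0]]
wrist_force: [-0.3, 0.2, -1.9]
gripper_width: 0.748
grip_force: 35.1
clock: 21.17
ee_pos: [0.5597, 0.0108, 0.1154]
tool_rot: [[-0.178, 0.984, 0.0], [0.984, 0.178, 0.0], [-0.0, 0.0, -1.0]]
wrist_force: [0.4, -0.3, -0.6]
gripper_width: 0.743
grip_force: 35.0
clock: 21.83
ee_pos: [0.5594, 0.0118, 0.1153]
tool_rot: [[-0.177, 0.984, -0.0], [0.984, 0.177, -0.0], [-0.0, -0.0, -1.0]]
wrist_force: [-0.4, -0.9, -0.7]
gripper_width: 0.741
grip_force: 35.1
```

```bash
python3 -m creep '[[[0.5,0,0,0,0,0],[0.5,0,0,0,0,0],[0.5,0,0,0,0,0],[0.5,0,0,0,0,0],[1,0,0,0,0,0],[1,0,0,0,0,0],[1,0,0,0,0,0],[1,0,0,0,0,0]]]';python3 -m creep '[[[0.3,0,0,0,0,0],[0.3,0,0,0,0,0],[0.5,0,0,0,0,0],[0.5,0,0,0,0,0],[0.7,0,0,0,0,0],[0.7,0,0,0,0,0],[0.7,0,0,0,0,0],[0.7,0,0,0,0,0]]]'
```

```text
clock: 22.5
ee_pos: [0.5592, 0.0128, 0.1153]
tool_rot: [[-0.178, 0.984, -0.0], [0.984, 0.178, 0.0], [0.0, -0.0, -1.0]]
wrist_force: [-0.2, -1.2, -1.8]
gripper_width: 0.746
grip_force: 35.1
clock: 23.17
ee_pos: [0.5591, 0.0134, 0.1153]
tool_rot: [[-0.177, 0.984, -0.0], [0.984, 0.177, -0.0], [-0.0, -0.0, -1.0]]
wrist_force: [-0.6, -2.2, -1.9]
gripper_width: 0.741
grip_force: 35.1
```

```bash
python3 -m creep '[[[0.3,0,0,0,0,0],[0.3,0,0,0,0,0],[0.5,0,0,0,0,0],[0.5,0,0,0,0,0],[0.7,0,0,0,0,0],[0.7,0,0,0,0,0],[0.7,0,0,0,0,0],[0.7,0,0,0,0,0]]]'; python3 -c "
from h import *
p=row();cv2.imwrite('pics/s5.png',cv2.resize(p[140:220,195:295],None,fx=7,fy=7,interpolation=cv2.INTER_CUBIC))"
```

```text
clock: 23.83
ee_pos: [0.559, 0.0137, 0.1153]
tool_rot: [[-0.177, 0.984, -0.0], [0.984, 0.177, -0.001], [-0.001, -0.0, -1.0]]
wrist_force: [-0.4, -3.7, 0.1]
gripper_width: 0.743
grip_force: 35.2
1 189 y [49.2 63.1 76.4]
2 177 y [21.7 34.8 47.9]
4 143 y [-28.7 -18.8  -6.9]
5 138 y [-51.6 -41.3 -31.2]
6 136 y [-73.7 -63.7 -53.8]
```

View pics/s5.png

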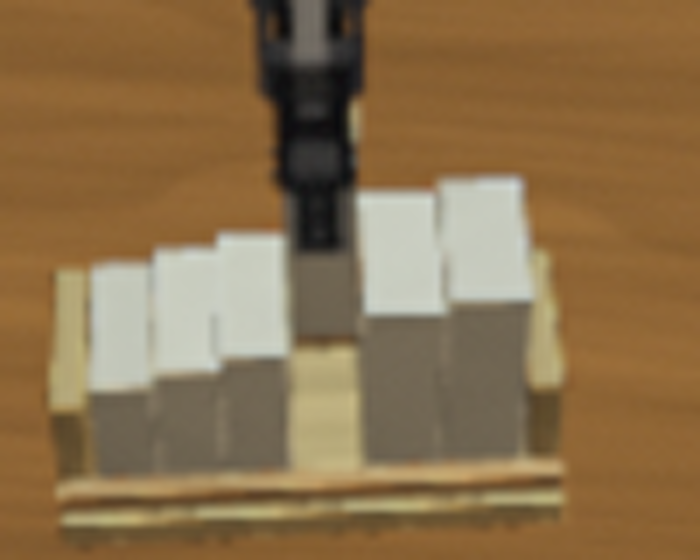

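Blocks 1 and 2 are now hard against the tall stop, with block 3 touching block 2's face at x≈360. I'll back off slightly and start down.

```bash
python3 -m creep '[[[-0.5,0,0,0,0,0],[-1,0,0,0,0,0],[-1,0,0,0,0,0],[-1,0,2,0,0,0],[-1,0,4,0,0,0],[-1,0,5,0,0,0],[-1,0,6,0,0,0],[-1,0,6,0,0,0]]]'; python3 -m creep '[[[0,0,0.5,0,0,0],[0,0,1,0,0,0],[0,0,1.5,0,0,0],[0,0,2,0,0,0],[0,0,2.5,0,0,0],[0,0,2.5,0,0,0],[0,0,2.5,0,0,0],[0,0,2.5,0,0,0]]]'
```

```text
clock: 24.55
ee_pos: [0.5599, 0.0135, 0.1093]
tool_rot: [[-0.178, 0.984, 0.001], [0.984, 0.178, 0.001], [0.0, 0.001, -1.0]]
wrist_force: [0.9, -1.0, -0.6]
gripper_width: 0.745
grip_force: 35.1
clock: 25.22
ee_pos: [0.5592, 0.0133, 0.1067]
tool_rot: [[-0.178, 0.984, -0.0], [0.984, 0.178, 0.0], [0.0, -0.0, -1.0]]
wrist_force: [0.5, -2.2, -1.7]
gripper_width: 0.745
grip_force: 35.2
```

```bash
python3 -m creep '[[[-0.3,0,0,0,0,0],[-0.3,0,1,0,0,0],[-0.3,0,1.5,0,0,0],[-0.3,0,2,0,0,0],[-0.3,0,2.5,0,0,0],[-0.3,0,3,0,0,0],[-0.3,0,3,0,0,0],[-0.3,0,3,0,0,0]]]'; python3 -m creep '[[[0,0,1,0,0,0],[0,0,2,0,0,0],[0,0,3,0,0,0],[0,0,4,0,0,0],[0,0,4,0,0,0],[0,0,4,0,0,0],[0,0,4,0,0,0],[0,0,4,0,0,0]]]'
```

```text
clock: 25.88
ee_pos: [0.5591, 0.013, 0.1037]
tool_rot: [[-0.178, 0.984, -0.0], [0.984, 0.178, 0.0], [0.0, -0.0, -1.0]]
wrist_force: [1.0, -1.5, -2.1]
gripper_width: 0.743
grip_force: 35.1
clock: 26.55
ee_pos: [0.5592, 0.0129, 0.0997]
tool_rot: [[-0.178, 0.984, -0.0], [0.984, 0.178, 0.0], [0.0, -0.0, -1.0]]
wrist_force: [-0.2, -1.0, -1.9]
gripper_width: 0.745
grip_force: 35.1
```

```bash
python3 -m creep '[[[0,0,1.5,0,0,0],[0,0,3,0,0,0],[0,0,4.5,0,0,0],[0,0,6,0,0,0],[0,0,7.5,0,0,0],[0,0,9,0,0,0],[0,0,10,0,0,0],[0,0,10,0,0,0]]]'; python3 -m creep '[[[0,0,1.5,0,0,0],[0,0,3,0,0,0],[0,0,4.5,0,0,0],[0,0,6,0,0,0],[0,0,7.5,0,0,0],[0,0,9,0,0,0],[0,0,10,0,0,0],[0,0,10,0,0,0]]]'
```

```text
clock: 27.22
ee_pos: [0.5593, 0.0127, 0.0896]
tool_rot: [[-0.177, 0.984, -0.0], [0.984, 0.177, -0.0], [-0.0, -0.0, -1.0]]
wrist_force: [0.9, -2.0, -1.5]
gripper_width: 0.743
grip_force: 35.1
clock: 27.88
ee_pos: [0.5594, 0.0125, 0.0796]
tool_rot: [[-0.177, 0.984, 0.0], [0.984, 0.177, -0.0], [-0.0, -0.0, -1.0]]
wrist_force: [1.5, -3.1, -1.7]
gripper_width: 0.745
grip_force: 35.2
```

```bash
python3 -m creep '[[[-0.4,0,1,0,0,0],[-0.5,0,3,0,0,0],[-0.5,0,4.5,0,0,0],[-0.5,0,6,0,0,0],[-0.5,0,7.5,0,0,0],[-0.5,0,9,0,0,0],[-0.5,0,10,0,0,0],[-0.5,0,10,0,0,0]]]'; python3 -m creep '[[[0,0,1.5,0,0,0],[0,0,3,0,0,0],[0,0,4.5,0,0,0],[0,0,6,0,0,0],[0,0,7.5,0,0,0],[0,0,9,0,0,0],[0,0,10,0,0,0],[0,0,10,0,0,0]]]'
```

```text
clock: 28.55
ee_pos: [0.5591, 0.0127, 0.0694]
tool_rot: [[-0.177, 0.984, -0.001], [0.984, 0.177, 0.001], [0.001, -0.0, -1.0]]
wrist_force: [0.8, -2.0, -0.8]
gripper_width: 0.744
grip_force: 35.1
clock: 29.22
ee_pos: [0.5592, 0.0126, 0.0595]
tool_rot: [[-0.178, 0.984, -0.0], [0.984, 0.178, 0.0], [0.0, -0.0, -1.0]]
wrist_force: [0.4, -2.4, -2.2]
gripper_width: 0.741
grip_force: 35.1
```

```bash
python3 -m creep '[[[-0.4,0,1,0,0,0],[-0.4,0,2,0,0,0],[-0.4,0,3,0,0,0],[-0.4,0,4.5,0,0,0],[-0.4,0,6,0,0,0],[-0.4,0,7.5,0,0,0],[-0.4,0,8.5,0,0,0],[-0.4,0,8.5,0,0,0]]]'; python3 -m creep '[[[0,0,0.3,0,0,0],[0,0,0.6,0,0,0],[0,0,0.9,0,0,0],[0,0,1.2,0,0,0],[0,0,1.4,0,0,0],[0,0,1.5,0,0,0],[0,0,1.5,0,0,0],[0,0,1.5,0,0,0]]]'
```

```text
clock: 29.88
ee_pos: [0.5591, 0.0124, 0.051]
tool_rot: [[-0.178, 0.984, -0.001], [0.984, 0.178, 0.001], [0.001, -0.001, -1.0]]
wrist_force: [-0.8, 0.2, -2.3]
gripper_width: 0.744
grip_force: 35.2
clock: 30.55
ee_pos: [0.5595, 0.0122, 0.0499]
tool_rot: [[-0.178, 0.984, 0.0], [0.984, 0.178, 0.0], [0.0, 0.0, -1.0]]
wrist_force: [0.0, 0.2, -2.1]
gripper_width: 0.743
grip_force: 35.2
```

```bash
python3 -m creep '[[[0,0,0.3,0,0,0],[0,0,0.6,0,0,0],[0,0,0.8,0,0,0],[0,0,1,0,0,0],[0,0,1,0,0,0],[0,0,1,0,0,0],[0,0,1,0,0,0],[0,0,1,0,0,0]]]'; python3 -m creep '[[[0,0,0.2,0,0,0],[0,0,0.4,0,0,0],[0,0,0.6,0,0,0],[0,0,0.7,0,0,0],[0,0,0.7,0,0,0],[0,0,0.7,0,0,0],[0,0,0.7,0,0,0],[0,0,0.7,0,0,0]]]'
```

```text
clock: 31.22
ee_pos: [0.5595, 0.0122, 0.0488]
tool_rot: [[-0.178, 0.984, 0.0], [0.984, 0.178, 0.0], [0.0, 0.0, -1.0]]
wrist_force: [1.1, 0.1, -1.7]
gripper_width: 0.745
grip_force: 35.1
clock: 31.88
ee_pos: [0.5595, 0.0122, 0.0484]
tool_rot: [[-0.178, 0.984, 0.0], [0.984, 0.178, 0.0], [0.0, 0.0, -1.0]]
wrist_force: [-0.9, 1.4, 3.4]
gripper_width: 0.743
grip_force: 35.6
```

Floor contact came at the expected height. I'll release, retreat straight up and check.

```bash
python3 -m creep '[[[0,0,0,0,0,0],[0,0,0,0,0,0],[0,0,0,0,0,0],[0,0,0,0,0,0],[0,0,0,0,0,0],[0,0,-1,0,0,0],[0,0,-5,0,0,0],[0,0,-12,0,0,0]]]' 1; python3 -m creep '[[[0,0,-10,0,0,0],[0,0,-40,0,0,0],[0,0,-75,0,0,0],[0,0,-110,0,0,0],[0,0,-130,0,0,0],[0,0,-130,0,0,0],[0,0,-130,0,0,0],[0,0,-130,0,0,0]]]'; python3 -c "
from h import *
p=row();cv2.imwrite('pics/s6.png',cv2.resize(p[140:220,195:295],None,fx=7,fy=7,interpolation=cv2.INTER_CUBIC))"
```

```text
clock: 32.55
ee_pos: [0.5589, 0.0119, 0.06]
tool_rot: [[-0.178, 0.984, -0.002], [0.984, 0.178, -0.0], [0.0, -0.002, -1.0]]
wrist_force: [0.0, 0.2, -0.4]
gripper_width: 1.002
grip_force: 0.0
clock: 33.22
ee_pos: [0.5587, 0.0117, 0.19]
tool_rot: [[-0.177, 0.984, -0.001], [0.984, 0.177, -0.0], [-0.0, -0.001, -1.0]]
wrist_force: [-1.0, 0.3, -0.4]
gripper_width: 1.003
grip_force: 0.0
1 187 y [48.  60.8 74.9]
2 177 y [20.2 33.3 46.5]
3 157 y [-6.2  6.  17.8]
4 145 y [-28.6 -18.9  -7.6]
5 143 y [-52.3 -41.3 -31.3]
6 130 y [-73.8 -63.6 -53.9]
```

View pics/s6.png

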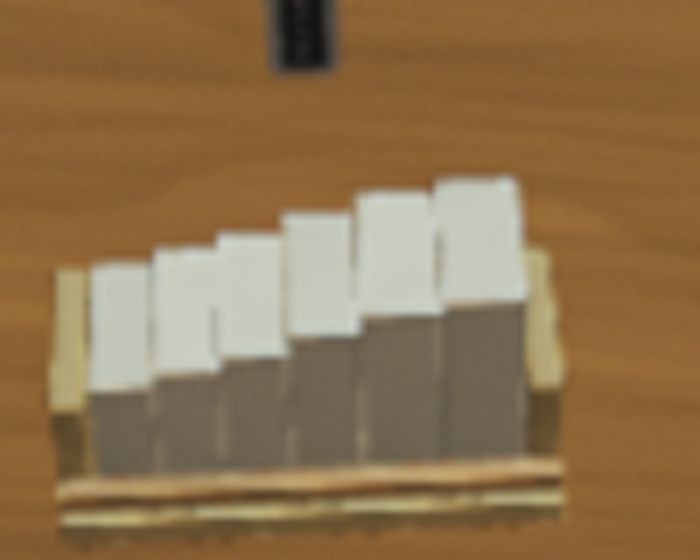

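The picture shows all six blocks standing in height order between the cheeks at x≈55 and x≈545. Block 3 is down at (320,275), and every centre is within its window.

```bash
python3 -c "
from plant import *
print(finish_job())"
```

```text
the job is handed in; nothing more can be done
None
```

I put block 3 back in its place and handed the job in. In the last picture all six blocks stand in height order, with their measured positions along the row inside the judged ranges. The arm was clear of the rack; no verdict was returned.

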